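# Turn a block heater up four clicks and start it

### The job

Turn the block heater's dial up by exactly four clicks from where it stands: push its wing round clockwise (seen from above) with a fingertip, without gripping it or forcing it, and stop at the fourth click without going past it. Then press the start button right down and let it come up again. Leave the tubes in the block and everything else on the bench where they stand.

Things in the scene. Friction and masses are not known exactly. Their poses are not given: they have to be found in the camera images.
- heater: dry block heater, white, fixed to the bench, 300 mm deep (its x axis, front to rear), 220 mm wide (its y axis, to the left as seen from the robot), a flat deck 90 mm above the bench in front, a metal block with wells behind. Origin: centre of its underside, at bench height. In its frame the dial's axis is at x -90, y +45 mm and the start button at x -95, y -68 mm
- dial (a joint): dial angle, rad: 0 at the low end stop, grows turning clockwise seen from above (up), 4.71 at the high end stop. Click stops every 0.5236 rad (30 deg): 0, 0.5236, 1.0472, ...; it starts in one of the first three. Leaving a stop takes about 0.14 N m (5 N at 26 mm from the axis), falling to nothing half-way; then it snaps into the next stop by itself, ahead of the finger, and stays
- dial_hub (a point): black dial on the deck, axis vertical; point on the axis at half the wing's height, 22.5 mm above the deck; turns with the dial, x axis along the wing to the nose. Round skirt 68 mm wide, its top 9.5 mm above the deck; on it an upright straight wing (finger bar) through the axis, 14 mm thick, top 35.5 mm above the deck. A fingertip pushes it round against the side of the wing
- dial_nose (a point): point in the nose of the wing (the end with the white line on top), 38 mm from the dial's axis, at half the wing's height; turns with the dial. The wing reaches 39 mm from the axis at the nose, whose last 11 mm narrow to 9 mm thick, and 30 mm at the blunt tail
- start_top (a point): centre of the top face of the start button: a round black push button, 24 mm wide, in a grey collar 44 mm wide and 12 mm tall on the deck, to the right of the dial as seen from the robot; pressed straight down
- start (a joint): travel of the start button in m: 0 released, 0.005 fully down; a spring returns it, 1.2 N begins to move it and 4 N holds it fully down
- tube_a_mid (a point): one of three capped glass tubes (13 mm thick, 77 mm long, cap 15.6 mm) standing upright in the wells of the heater's metal block, showing 32 mm above it; point at its centre, half-way up
- tube_b_mid (a point): second tube in the block, the same
- tube_c_mid (a point): third tube in the block, the same
- vial_a_mid (a point): small amber vial (19 mm thick, 45 mm tall, white cap) standing on the heater's deck in its right rear corner, behind the start button; point 22 mm above its foot
- vial_b_mid (a point): the same kind of vial standing on the bench just in front of the heater; point 22 mm above its foot
- bottle_mid (a point): white plastic bottle, 60 mm thick, 130 mm tall, on the bench beside the heater; point half-way up
- beaker_mid (a point): glass beaker, 68 mm wide, 85 mm tall, on the bench beside the heater; point half-way up
- dish_mid (a point): flat covered clear dish, 94 mm wide, 17 mm tall, on the bench beside the heater; point at its centre
- pen_mid (a point): marker pen, 13 mm thick, 133 mm long, lying on the bench; point at its centre

How it is judged:
By the outcome, as a careful person would: the job done as asked, in the order asked, and still so for the second after the job is handed in, with the robot touching nothing.
It also fails if it takes over 51 s, if anything falls off the work surface, if the arm or the gripper's body presses on something with over 40 N, if the wrist force passes 120 N, or if a joint passes its speed limit or range.

### The arm

A 6-joint arm with a two-finger parallel gripper is mounted at the origin on the work surface. World frame = base frame: x ahead of the robot, y to its left, z up, the work surface at z = 0. Lengths are in m, angles in rad, forces in N, time in s.
With the tool pointing down it reaches from about 0.35 to 0.975 m from the base axis. Payload 4.9 kg.
Tool frame: the origin (TCP) lies on the mounting face of the last link; the fingertips stand ahead of it and the grasp point (between the pads) lies 155 mm ahead of it (tip_extent is the y of the fingertips in the tool frame, in m); y points along the fingers, z is the direction in which the jaws open and shut, and the axes are right-handed (so a half turn about y gives the same grasp; the last joint's range is limited). The gripper opens to 85 mm and grips with 20 to 120 N. Pads are 22 mm wide; open, the fingers measure 114 mm over their backs; the gripper's body (76 mm by 85 mm) begins 54 mm behind the grasp point. The pads swing forward as they close: fully open they stand 13 mm farther back than shut.
Start: joints at [1.065, 0.053, 1.613, -0, 1.476, -0.119], TCP at [0.236, 0.579, 0.405] pointing down, gripper open.
Joint ranges: [-3.01, 3.01], [-1.01, 2.22], [0.06, 2.58], [-1.02, 4.17], [0.09, 2.62], [-3.14, 3.14]. Speed limits (rad/s): [2.57, 2.57, 3.14, 3.14, 3.14, 3.14].

### API

Orientations are given as a rotation vector (axis times angle).
In Python, from rig import * gives the robot as it stands.
- The arm moves only by the shell command python3 -m handwheel 'ROWS' [FORCE]. ROWS is JSON, a list that holds one entry, the list of rows, each a list of 5 numbers: the closure, from 0 (fully open) to 1 (shut), then the shift along the tool's x, y, z scaled (see below), then the turn about the tool's y scaled (see below). In form: [[[fingers, x, y, z, roll], ...]]. A call has 1 to 5 rows; each row shifts and turns the commanded pose from where the row before left it, along the tool's axes as they then stand; what a row does not reach is not made up. The controller multiplies each number of a shift by 250 mm and each number of a turn by 180 degrees. A row lasts 1/8 s, in which the tool goes at most 62.5 mm and 10.7 degrees, less where a joint would pass 70% of its speed; a pose out of reach is approached as far as the arm can. A call with a number of a shift or a turn outside -1 to 1 is refused whole. A call with a gripper value outside its range is refused whole. The fingers move at their own pace and stop on an object; FORCE is the grip in N (left out, the last holds). Time passes only in rows, so rows that do not move let the fingers close. It gives the time, the measured TCP pose, the force and the opening at its end, in the units of the state.
- sense(): the state, without advancing time (a new reading comes with each control period).
- capture(name): name is "side" or "top" or "wrist"; returns a dict with "image" (480x640x3 uint8, red, green, blue), "vfov" (degrees; the focal length in pixels is half the picture's height over the tangent of half this angle, whatever the lens; pixels are square), "cx", "cy" (the principal point, pixels), "world_to_cam" (4x4, takes a point from world to camera coordinates). Camera axes: x right, y down, z forward; pixel columns grow to the right and rows downward; lengths in m; the calibration is good to about 2 mm. A picture is of the moment at which its call begins. There is no depth.
- close_job(): hands the job in, once; it reports no verdict.
The state is a dict: "time_s": time; "qpos": joint angles; "joint_vel": joint speeds; "tau": joint torques, N m; "eef_pos": TCP position; "tcp_rot": TCP orientation; "force": force on the tool from outside, world axes, zero at the start; "wrist_torque": the same for the moment, N m; "grip_width": finger opening in m.
Only numpy, scipy, OpenCV 4.12 (cv2) and the standard library are available. Lean on these libraries where they do the work, as an engineer would, in place of code of your own. Each camera call takes 0.05 s, during which the arm holds its last target. There are 200 camera calls.

## Working session

There is one attempt and no reset: what is moved stays moved. The work goes in short steps, Python scripts to look and compute and a shell command to move; the robot and the scene stay as the last step left them, time stands still between calls to the robot, and variables do not carry over. Pictures are saved under pics/ and viewed, about 8 in all and at most 12, crops included, and the job is handed in when it is done.

```bash
mkdir -p pics; ls; cat > h.py <<'E'
from rig import *
import numpy as np, cv2
from scipy.spatial.transform import Rotation as R
def K(c):
    f=240/np.tan(np.radians(c["vfov"])/2); return f,c["cx"],c["cy"]
def ray(c,u,v,z):
    f,cx,cy=K(c); T=np.array(c["world_to_cam"]); r=T[:3,:3]; o=-r.T@T[:3,3]
    d=r.T@np.array([(u-cx)/f,(v-cy)/f,1]); return o+d*(z-o[2])/d[2]
def proj(c,p):
    f,cx,cy=K(c); T=np.array(c["world_to_cam"]); q=T[:3,:3]@np.array(p)+T[:3,3]; return np.array([cx+f*q[0]/q[2],cy+f*q[1]/q[2]])
def shot(n,fn):
    c=capture(n); cv2.imwrite("pics/"+fn,cv2.cvtColor(c["image"],cv2.COLOR_RGB2BGR)); np.save("pics/"+fn+".npy",c,allow_pickle=True); return c
def load(fn): return np.load("pics/"+fn+".npy",allow_pickle=True).item()
E
python3 - <<'E'
from h import *
s=sense(); print(s)
for n in("top","side"):
    c=shot(n,n+"0.png"); T=c["world_to_cam"]; print(n,c["vfov"],c["cx"],c["cy"],np.round(T,3).tolist())
print(R.from_rotvec(s["tcp_rot"]).as_matrix().round(3), [k for k in globals() if 'tip' in k], globals().get('tip_extent'))
E
```

```text
pics
{'time_s': 0.0, 'qpos': array([ 1.06500503e+00,  5.33811520e-02,  1.61432971e+00,  3.42066773e-05,
        1.47602424e+00, -1.18990865e-01]), 'joint_vel': array([ 0.00074669,  0.00081862, -0.00081388,  0.0003688 ,  0.00169319,
        0.00047237]), 'tau': array([ 1.56194081e-03, -3.93676865e+01, -3.70181608e+01,  7.68517384e-05,
        6.99078402e-03, -1.11178352e-05]), 'eef_pos': array([0.23562323, 0.57858596, 0.40342625]), 'tcp_rot': array([-1.5514456 ,  0.30408221, -0.30299116]), 'force': array([-0.25351717,  0.67591108,  1.02298157]), 'wrist_torque': array([-0.00953973, -0.00228625, -0.06395621]), 'grip_width': 0.08542312223352885}
top 54.054363966978826 318.39534511381413 243.58932014008184 [[0.017, -1.0, -0.002, -0.028], [-0.983, -0.016, -0.183, 0.587], [0.182, 0.005, -0.983, 0.943], [0.0, 0.0, 0.0, 1.0]]
side 45.066152260721985 307.54638931223326 242.17532325599987 [[-0.986, -0.166, 0.011, 0.591], [-0.097, 0.523, -0.847, 0.162], [0.134, -0.836, -0.531, 1.259], [0.0, 0.0, 0.0, 1.0]]
[[ 0.926 -0.001  0.377]
 [-0.377 -0.002  0.926]
 [-0.    -1.    -0.002]] ['tip_extent'] 0.1734
```

View pics/top0.png

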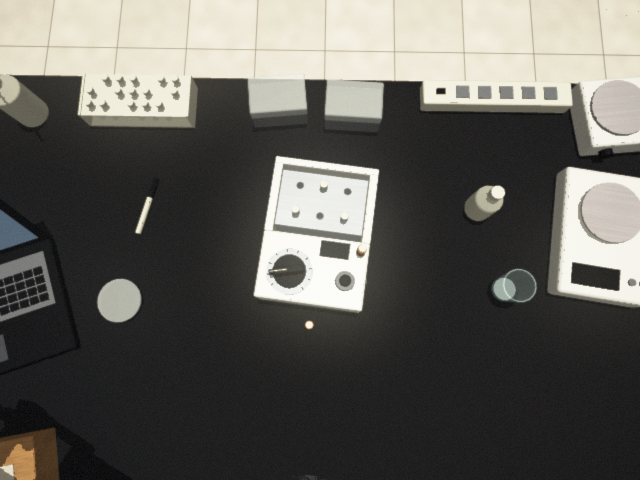

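View pics/side0.png

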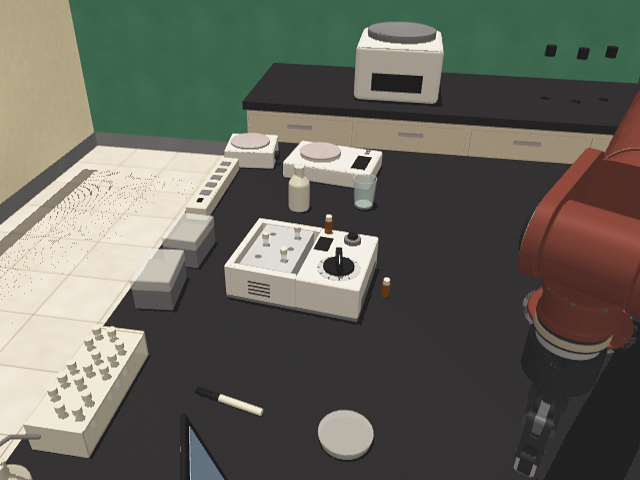

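```bash
python3 - <<'E'
from h import *
c=load("top0.png"); im=cv2.cvtColor(c["image"],cv2.COLOR_RGB2BGR)
a=cv2.resize(im[225:325,245:378],None,fx=6,fy=6,interpolation=cv2.INTER_CUBIC); cv2.imwrite("pics/crop1.png",a)
hsv=cv2.cvtColor(im,cv2.COLOR_BGR2HSV)
# white body contour
m=(im.min(2)>110).astype(np.uint8); n,l,st,ce=cv2.connectedComponentsWithStats(m)
for i in range(1,n):
    if st[i,4]>300 and 240<ce[i][0]<390 and 140<ce[i][1]<320:
        ct=max(cv2.findContours((l==i).astype(np.uint8),0,1)[0],key=cv2.contourArea)
        print(st[i],cv2.approxPolyDP(ct,4,True)[:,0].tolist())
# dark blobs on deck
m=(im.max(2)<60).astype(np.uint8); n,l,st,ce=cv2.connectedComponentsWithStats(m)
for i in range(1,n):
    if 15<st[i,4]<5000 and 250<ce[i][0]<375 and 150<ce[i][1]<315: print("dark",st[i],ce[i].round(1))
E
```

```text
[  254   156   125   157 13537] [[276, 156], [254, 295], [358, 312], [378, 169]]
```

View pics/crop1.png

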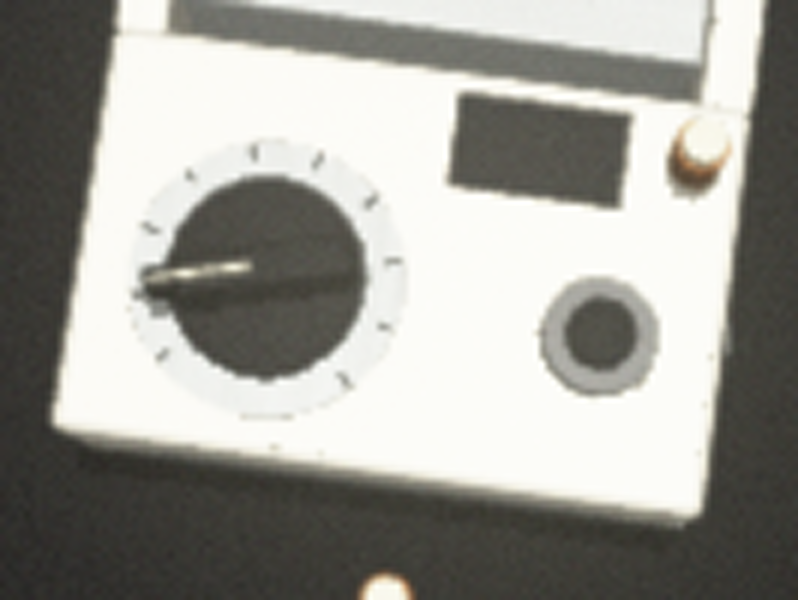

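```bash
cat >> h.py <<'E'
def cr(px,py): return 245+(px+.5)/6-.5,225+(py+.5)/6-.5
E
python3 - <<'E'
from h import *
c=load("top0.png"); D=.09
P=lambda x,y,z: ray(c,*cr(x,y),z)[:2]
sk=P(267,277,D+.0095); print("skirt c",sk)
t=[P(*q,D) for q in [(163,356),(150,228),(190,175),(254,152),(318,160),(371,202),(392,261),(385,327),(345,380)]]
A=np.array(t); M=np.c_[2*A,np.ones(len(A))]; s=np.linalg.lstsq(M,(A**2).sum(1),rcond=None)[0]; cc=s[:2]; print("tick centre",cc,"r",np.sqrt(s[2]+cc@cc))
for q in t: print(np.degrees(np.arctan2(*(q-cc)[::-1])).round(1),end=" ")
a,b=P(248,265,D+.0355),P(150,275,D+.0355); d=b-a; print("\nline",a,b,"ang",np.degrees(np.arctan2(d[1],d[0])),"noserad",np.linalg.norm(b-cc), "nose ang",np.degrees(np.arctan2(*(b-cc)[::-1])))
bt=P(601,333,D+.014); print("button",bt,P(599,336,D+.012))
fl,fr=P(52,428,D),P(700,515,D); e=fl-fr; print("front",fl,fr,np.linalg.norm(e),"yaw",np.degrees(np.arctan2(-e[0],e[1])))
print("dial->button dist",np.linalg.norm(bt-cc),np.hypot(5,113)); e=cc-bt; print("yaw2",np.degrees(np.arctan2(e[1],e[0])-np.arctan2(113,5)))
print("vialb",P(386,585,.045),"viala",P(705,142,D+.045), "block edge", P(120,35,D),P(745,115,D))
s=sense(); print(s["eef_pos"],tip_extent)
E
```

```text
skirt c [0.52224355 0.03925237]
tick centre [0.52326173 0.04011306] r 0.04332876186318641
128.6 67.9 37.9 7.2 -22.1 -52.8 -81.5 -111.7 -141.3 
line [0.52279447 0.04378808] [0.51900316 0.07545763] ang 96.82666589951607 noserad 0.035600200167865255 nose ang 96.87029709788179
button [ 0.50489898 -0.07194483] [ 0.50410682 -0.07139417]
front [0.47158353 0.11015734] [ 0.44645683 -0.10589056] 0.2175041269124736 yaw -6.633785244059112
dial->button dist 0.1135524580822261 113.11056537742175
yaw2 -6.772700240615183
vialb [ 0.42261966 -0.00128564] viala [ 0.56406913 -0.10353665] block edge [0.60589339 0.09253679] [ 0.5815812  -0.12115935]
[0.23564055 0.5786183  0.40357275] 0.1734
```

```bash
python3 -m handwheel '[[[1,0.173,0,-0.1536,0],[1,0.173,0,-0.1536,0],[1,0.173,0,-0.1536,0],[1,0.173,0,-0.1536,0],[1,0.173,0,-0.1536,0]]]' 20; python3 -m handwheel '[[[1,0.173,0,-0.1536,0],[1,0.173,0,-0.1536,0],[1,0.173,0,-0.1536,0],[1,0.173,0,-0.1536,0],[1,0.173,0,-0.1536,0]]]'; python3 -m handwheel '[[[1,0,0.08,0,-0.055],[1,0,0.08,0,-0.055],[1,0,0,0,-0.055],[1,0,0,0,0]]]'
cat > st.py <<'E'
from h import *
s=sense(); m=R.from_rotvec(s["tcp_rot"]).as_matrix(); p=s["eef_pos"]
C=np.array([.523,.040]); tip=p+m[:,1]*tip_extent
print("t",round(s["time_s"],2),"tip",tip.round(4),"xyaw",np.degrees(np.arctan2(m[1,0],m[0,0])).round(1),"F",s["force"].round(2),"w",round(s["grip_width"],4),"axis-rel tool x,z",((m.T@np.r_[tip[:2]-C,0])*1000).round(1))
E
python3 st.py; python3 -c "
from h import *
shot('wrist','w1.png')"
```

```text
time_s: 0.72
eef_pos: [0.3639, 0.3177, 0.4042]
tcp_rot: [-1.55, 0.303, -0.303]
force: [0.9, -0.8, 0.5]
grip_width: -0.0004
time_s: 1.35
eef_pos: [0.4917, 0.0582, 0.4044]
tcp_rot: [-1.549, 0.304, -0.303]
force: [0.7, 0.7, 0.0]
grip_width: 0.0001
time_s: 1.85
eef_pos: [0.4913, 0.06, 0.364]
tcp_rot: [-1.568, -0.101, 0.103]
force: [0.1, -0.4, 1.3]
grip_width: -0.0001
t 1.85 tip [0.491  0.06   0.1906] xyaw 7.4 F [ 0.08 -0.44  1.32] w -0.0001 axis-rel tool x,z [-29.1   0.   23.9]
```

View pics/w1.png

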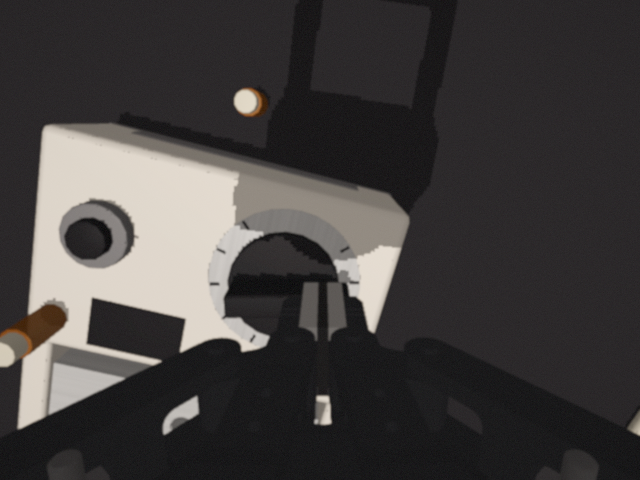

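```bash
python3 -m handwheel '[[[1,0,0.165,0,0],[1,0,0.165,0,0],[1,0,0,0,0]]]'>/dev/null; python3 st.py;  python3 -m handwheel '[[[1,0.016,0,0,0],[1,0.016,0,0,0],[1,0,0,0,0]]]'>/dev/null; python3 st.py; python3 -c "
from h import *
shot('side','s2.png');c=load('s2.png');u=proj(c,[.523,.04,.11]).astype(int);print(u)
im=cv2.cvtColor(c['image'],4)[u[1]-75:u[1]+75,u[0]-100:u[0]+100];cv2.imwrite('pics/s2c.png',cv2.resize(im,None,fx=4,fy=4,interpolation=2))"
```

```text
t 2.27 tip [0.4886 0.0602 0.1055] xyaw 7.4 F [-0.32  0.88 -0.06] w -0.0001 axis-rel tool x,z [-31.5   0.3  24.5]
t 2.65 tip [0.5009 0.0611 0.1107] xyaw 7.5 F [-0.14  1.11  0.08] w 0.0002 axis-rel tool x,z [-19.2  -0.1  23.8]
[340 260]
```

View pics/s2c.png

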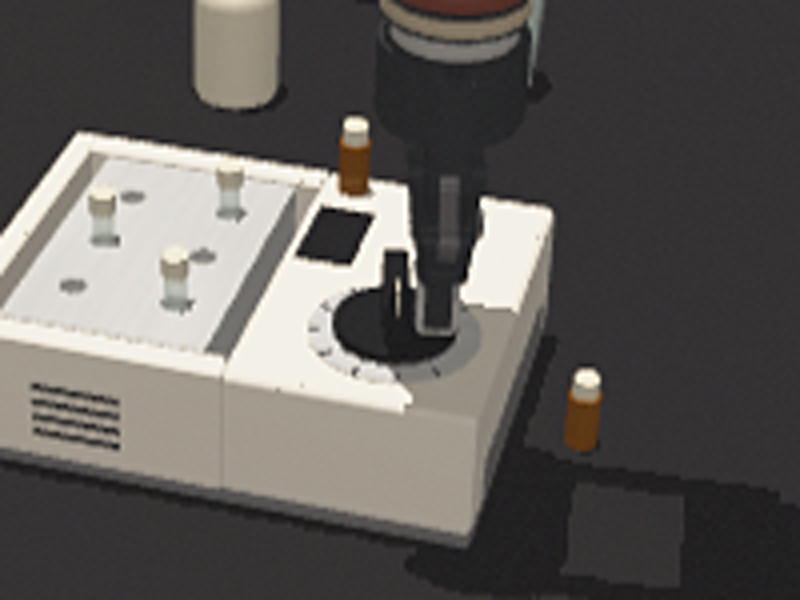

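```bash
for i in 1; do python3 -m handwheel '[[[1,0.0086,0,0.0061,0.0278],[1,0.0086,0,0.0061,0.0278],[1,0.0086,0,0.0061,0.0278],[1,0.0086,0,0.0061,0.0278]]]'>/dev/null; python3 st.py; python3 -m handwheel '[[[1,0,0,0,0]]]' >/dev/null; python3 st.py; done;  python3 -c "
from h import *
shot('top','t3.png');c=load('t3.png')
im=cv2.cvtColor(c['image'],4)[225:325,245:378];cv2.imwrite('pics/t3c.png',cv2.resize(im,None,fx=6,fy=6,interpolation=2))"
```

```text
t 3.2 tip [0.505  0.0672 0.1089] xyaw -12.6 F [-9.71  1.46  6.65] w -0.0002 axis-rel tool x,z [-23.5   0.1  22.6]
t 3.33 tip [0.5068 0.0676 0.1091] xyaw -12.5 F [-4.27  0.13  2.66] w -0.0003 axis-rel tool x,z [-21.8   0.1  23.4]
```

View pics/t3c.png

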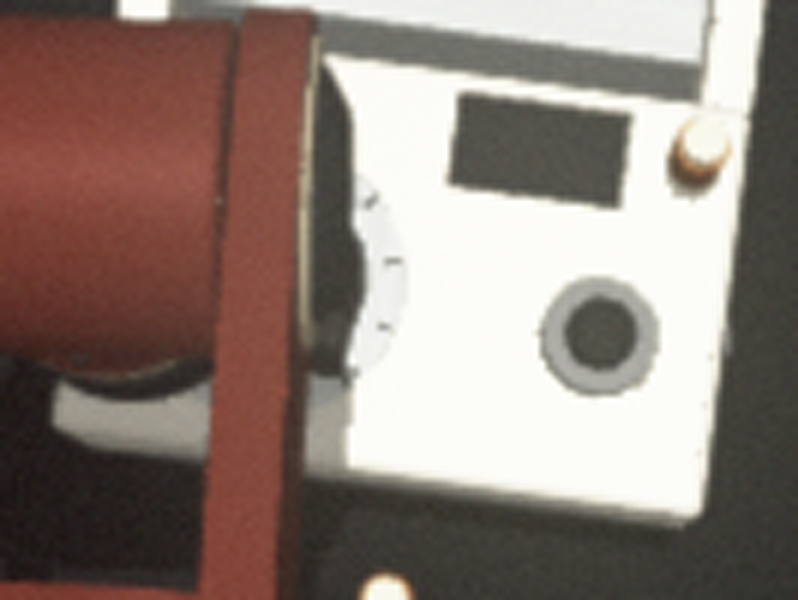

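```bash
cat >> st.py <<'E'
d=tip[:2]-C; r=np.hypot(*d)*1e3; f=m.T@s["force"]
print("   r",r.round(1),"alpha_est",(97.5-np.degrees(np.arctan2(d[1],d[0]))+np.degrees(np.arcsin(min(1,18/r)))).round(1),"orient",(7.5-np.degrees(np.arctan2(m[1,0],m[0,0]))).round(1),"Ftool",f.round(1),"Tz about axis N.m",(d[0]*s["force"][1]-d[1]*s["force"][0]).round(3))
E
python3 st.py; for i in 1 ; do python3 -m handwheel '[[[1,0.0086,0,0.0061,0]]]' >/dev/null; python3 st.py;python3 -m handwheel '[[[1,0.0086,0,0.0061,0]]]' >/dev/null; python3 st.py; python3 -m handwheel '[[[1,0,0,0,0]]]' >/dev/null; python3 st.py; done;  python3 -c "
from h import *
shot('side','s4.png');c=load('s4.png');u=proj(c,[.523,.04,.11]).astype(int)
im=cv2.cvtColor(c['image'],4)[u[1]-37:u[1]+38,u[0]-50:u[0]+50];cv2.imwrite('pics/s4c.png',cv2.resize(im,None,fx=8,fy=8,interpolation=2))"
```

```text
t 3.38 tip [0.507  0.0676 0.1091] xyaw -12.5 F [-4.23  0.61  2.69] w 0.0001 axis-rel tool x,z [-21.6   0.1  23.5]
   r 31.9 alpha_est 11.8 orient 20.0 Ftool [-4.3 -2.7 -0.3] Tz about axis N.m 0.107
t 3.5 tip [0.5091 0.0682 0.1089] xyaw -12.5 F [-4.8  -1.53  2.21] w 0.0001 axis-rel tool x,z [-19.7   0.   24.6]
   r 31.5 alpha_est 16.1 orient 20.0 Ftool [-4.4 -2.2 -2.5] Tz about axis N.m 0.157
t 3.62 tip [0.5122 0.0689 0.1089] xyaw -12.5 F [-2.91 -0.79  0.63] w -0.0001 axis-rel tool x,z [-16.8  -0.   25.9]
   r 30.9 alpha_est 22.7 orient 20.0 Ftool [-2.7 -0.6 -1.4] Tz about axis N.m 0.093
t 3.75 tip [0.5133 0.0692 0.109 ] xyaw -12.5 F [-0.43  0.01 -0.01] w 0.0001 axis-rel tool x,z [-15.8  -0.   26.4]
   r 30.8 alpha_est 24.9 orient 20.0 Ftool [-0.4  0.  -0.1] Tz about axis N.m 0.012
```

View pics/s4c.png

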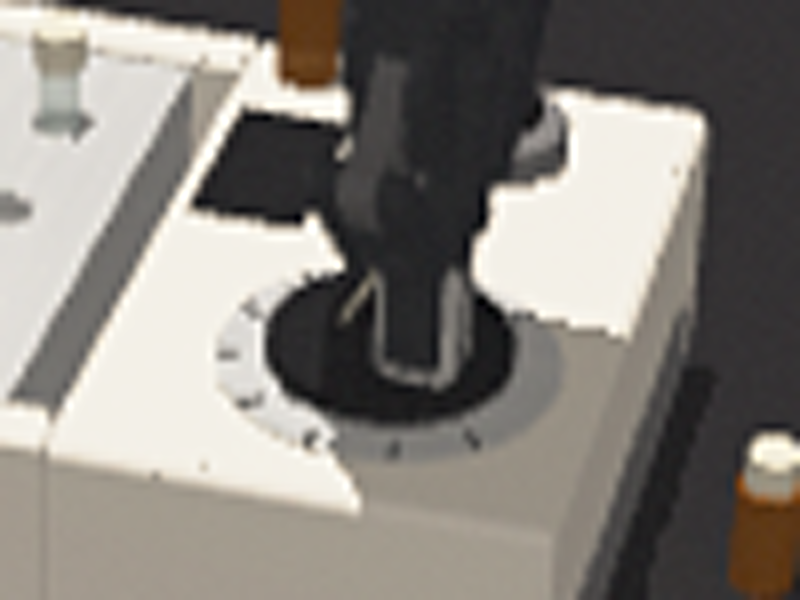

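```bash
python3 -m handwheel '[[[1,0.0086,0,0.0041,0.045],[1,0.0086,0,0.0051,0.0278],[1,0.0086,0,0.0061,0.0278]]]'>/dev/null; python3 st.py; for i in 1 2 ; do python3 -m handwheel '[[[1,0.0086,0,0.0061,0.0278]]]' >/dev/null; python3 st.py;done; python3 -m handwheel '[[[1,0,0,0,0]]]' >/dev/null; python3 st.py
```

```text
t 4.17 tip [0.5186 0.0714 0.1087] xyaw -30.8 F [-10.15   3.09   5.54] w -0.0004 axis-rel tool x,z [-19.8   0.1  24.7]
   r 31.7 alpha_est 34.2 orient 38.3 Ftool [-10.3  -5.5  -2.5] Tz about axis N.m 0.305
t 4.3 tip [0.5201 0.0721 0.1086] xyaw -35.7 F [-11.99   4.44   7.82] w -0.0 axis-rel tool x,z [-21.1   0.1  24.4]
   r 32.3 alpha_est 36.3 orient 43.2 Ftool [-12.4  -7.7  -3.4] Tz about axis N.m 0.373
t 4.42 tip [0.5239 0.072  0.1088] xyaw -40.7 F [-6.16  2.98  4.31] w -0.0002 axis-rel tool x,z [-20.2   0.1  24.8]
   r 32.0 alpha_est 43.4 orient 48.2 Ftool [-6.6 -4.3 -1.8] Tz about axis N.m 0.199
t 4.55 tip [0.5253 0.0713 0.109 ] xyaw -40.6 F [-3.    1.07  1.02] w 0.0003 axis-rel tool x,z [-18.6   0.   25.3]
   r 31.4 alpha_est 46.7 orient 48.1 Ftool [-3.  -1.  -1.1] Tz about axis N.m 0.096
```

```bash
for i in 1 2 3; do python3 -m handwheel '[[[1,0.0086,0,0.0061,0.0278]]]' >/dev/null; python3 st.py;done; python3 -m handwheel '[[[1,0,0,0,0]]]' >/dev/null; python3 st.py
```

```text
t 4.67 tip [0.5279 0.0711 0.109 ] xyaw -45.7 F [-1.6   1.74  1.6 ] w 0.0 axis-rel tool x,z [-18.8   0.   25.3]
   r 31.5 alpha_est 51.3 orient 53.2 Ftool [-2.4 -1.6  0.1] Tz about axis N.m 0.058
t 4.8 tip [0.5312 0.0703 0.1091] xyaw -50.7 F [-0.06  0.74  0.46] w 0.0002 axis-rel tool x,z [-18.3   0.   25.5]
   r 31.4 alpha_est 57.7 orient 58.2 Ftool [-0.6 -0.5  0.4] Tz about axis N.m 0.008
t 4.92 tip [0.5334 0.0699 0.1089] xyaw -55.7 F [-3.24  4.47  2.61] w -0.0001 axis-rel tool x,z [-18.9   0.   25.4]
   r 31.6 alpha_est 61.3 orient 63.2 Ftool [-5.5 -2.6 -0.2] Tz about axis N.m 0.143
t 5.05 tip [0.5332 0.0699 0.1089] xyaw -55.5 F [-2.55  2.91  2.24] w -0.0002 axis-rel tool x,z [-18.8   0.   25.4]
   r 31.6 alpha_est 61.1 orient 63.0 Ftool [-3.8 -2.2 -0.5] Tz about axis N.m 0.106
```

```bash
for i in 1 2 3 4; do python3 -m handwheel '[[[1,0.0086,0,0.0061,0.0278]]]' >/dev/null; python3 st.py|tail -1;done; python3 -m handwheel '[[[1,0,0,0,0]]]' >/dev/null; python3 st.py
```

```text
r 32.3 alpha_est 62.7 orient 68.1 Ftool [-11.4  -4.4  -1.8] Tz about axis N.m 0.322
   r 32.8 alpha_est 65.1 orient 73.2 Ftool [-11.1  -5.1  -2. ] Tz about axis N.m 0.317
   r 32.4 alpha_est 72.1 orient 78.1 Ftool [-6.2 -2.1 -0.9] Tz about axis N.m 0.173
   r 32.1 alpha_est 79.3 orient 83.1 Ftool [-3.2 -2.2 -0.9] Tz about axis N.m 0.099
t 5.67 tip [0.543  0.0642 0.109 ] xyaw -75.5 F [-0.9  -0.08  0.16] w -0.0002 axis-rel tool x,z [-18.4   0.   25.5]
   r 31.4 alpha_est 82.0 orient 83.0 Ftool [-0.2 -0.2 -0.9] Tz about axis N.m 0.02
```

```bash
for i in 1 2 3 4; do python3 -m handwheel '[[[1,0.0086,0,0.0061,0.0278]]]' >/dev/null; python3 st.py|tail -1;done; python3 -m handwheel '[[[1,0,0,0,0]]]' >/dev/null; python3 st.py
```

```text
r 31.5 alpha_est 86.5 orient 88.1 Ftool [-0.4 -0.3 -0.5] Tz about axis N.m 0.021
   r 31.8 alpha_est 89.7 orient 93.2 Ftool [-5.7 -0.5 -1.3] Tz about axis N.m 0.169
   r 32.5 alpha_est 90.7 orient 98.2 Ftool [-12.9  -0.8  -2.3] Tz about axis N.m 0.364
   r 32.8 alpha_est 93.6 orient 103.2 Ftool [-10.2  -1.5  -2.7] Tz about axis N.m 0.307
t 6.3 tip [0.5495 0.0583 0.1089] xyaw -95.5 F [-1.05  5.9   0.51] w 0.0003 axis-rel tool x,z [-20.8   0.1  24.7]
   r 32.3 alpha_est 96.8 orient 103.0 Ftool [-5.8 -0.5 -1.6] Tz about axis N.m 0.176
```

Contact resumed at 90°, so three clicks are confirmed. Now small steps.

```bash
python3 -m handwheel '[[[1,0.0086,0,0.0061,0]]]' >/dev/null; python3 st.py|tail -1; for i in 1 2; do python3 -m handwheel '[[[1,0.004,0,0.003,0]]]' >/dev/null; python3 st.py|tail -1;done; python3 -m handwheel '[[[1,0,0,0,0]]]' >/dev/null; python3 st.py
```

```text
r 31.7 alpha_est 101.6 orient 103.0 Ftool [-5.2 -2.7 -4.1] Tz about axis N.m 0.209
   r 31.6 alpha_est 104.9 orient 103.0 Ftool [-5.5 -1.5 -1.8] Tz about axis N.m 0.178
   r 31.7 alpha_est 108.1 orient 103.0 Ftool [-2.8 -0.3 -1.4] Tz about axis N.m 0.098
t 6.8 tip [0.5523 0.052  0.1088] xyaw -95.6 F [-0.7   0.29  0.34] w -0.0 axis-rel tool x,z [-14.7   0.   28. ]
   r 31.7 alpha_est 109.9 orient 103.1 Ftool [-0.2 -0.3 -0.7] Tz about axis N.m 0.017
```

```bash
python3 -m handwheel '[[[1,-0.04,0,0,0],[1,0,0,0,0],[1,0,-0.165,0,0],[1,0,-0.165,0,0],[1,0,0,0,0]]]' >/dev/null; python3 -m handwheel '[[[1,0.184,0,-0.0456,0],[1,0.184,0,-0.0456,0],[1,0.184,0,-0.0456,0],[1,0,0,0,0],[1,0,0,0,0]]]' >/dev/null;python3 st.py; python3 -c "
from h import *
shot('top','t5.png');c=load('t5.png')
a=cv2.cvtColor(c['image'],4)[225:325,245:378];shot('side','s5.png');c=load('s5.png');u=proj(c,[.523,.04,.11]).astype(int)
b=cv2.cvtColor(c['image'],4)[u[1]-50:u[1]+50,u[0]-66:u[0]+67];cv2.imwrite('pics/c5.png',cv2.resize(np.vstack([a,b]),None,fx=3,fy=3,interpolation=2))"
```

```text
t 8.05 tip [ 0.5052 -0.0715  0.1905] xyaw -95.7 F [0.57 0.5  0.29] w 0.0002 axis-rel tool x,z [112.7  -0.   -6.7]
   r 112.9 alpha_est 205.7 orient 103.2 Ftool [-0.6 -0.3  0.5] Tz about axis N.m 0.055
```

View pics/c5.png

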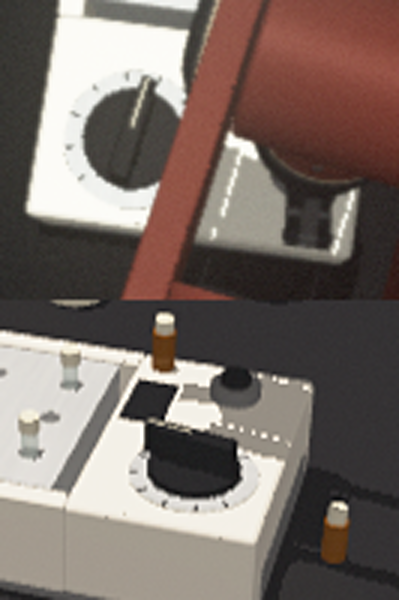

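```bash
python3 - <<'E'
from h import *
c=load("t5.png"); P=lambda x,y: ray(c,245+(x+.5)/3-.5,225+(y+.5)/3-.5,.1255)[:2]
d=P(149,78)-P(134,127); print(np.degrees(np.arctan2(d[1],d[0])))
b=c["image"]; g=b[245:275,285:300].astype(int).min(2); ys,xs=np.nonzero(g>110)
# button height from side view
c=load("s5.png"); u=proj(c,[.523,.04,.11]).astype(int)
for z in (.09,.102,.107,.112,.117): print(z,((proj(c,[.505,-.0715,z])-u+[66,50])*3).round(0))
E
```

```text
-15.339341396018604
0.09 [237.  95.]
0.102 [238.  82.]
0.107 [239.  76.]
0.112 [239.  71.]
0.117 [239.  65.]
```

```bash
python3 - <<'E'
from h import *
c=load("t5.png"); g=c["image"].astype(int).min(2)
# restrict to disc around skirt centre, bright pixels inside = line
cx,cy=289,270.5
yy,xx=np.mgrid[:480,:640]; m=(np.hypot(xx-cx,yy-cy)<15.5)&(g>95)
ys,xs=np.nonzero(m); print(list(zip(xs,ys,g[ys,xs])))
p=np.array([ray(c,x,y,.1255)[:2] for x,y in zip(xs,ys)]); vx,vy,x0,y0=cv2.fitLine(p.astype(np.float32),cv2.DIST_HUBER,0,.001,.001).ravel()
print(np.degrees(np.arctan2(vy*np.sign(vx),abs(vx))))
q=p[p[:,0].argmax()]-[.523,.040]; print("far pt",q,np.degrees(np.arctan2(q[1],q[0])))
E
```

```text
[(np.int64(291), np.int64(256), np.int64(103)), (np.int64(292), np.int64(256), np.int64(170)), (np.int64(291), np.int64(257), np.int64(126)), (np.int64(292), np.int64(257), np.int64(168)), (np.int64(290), np.int64(258), np.int64(98)), (np.int64(291), np.int64(258), np.int64(168)), (np.int64(292), np.int64(258), np.int64(117)), (np.int64(290), np.int64(259), np.int64(103)), (np.int64(291), np.int64(259), np.int64(172)), (np.int64(290), np.int64(260), np.int64(127)), (np.int64(291), np.int64(260), np.int64(167)), (np.int64(289), np.int64(261), np.int64(100)), (np.int64(290), np.int64(261), np.int64(169)), (np.int64(291), np.int64(261), np.int64(116)), (np.int64(289), np.int64(262), np.int64(105)), (np.int64(290), np.int64(262), np.int64(179)), (np.int64(291), np.int64(262), np.int64(101)), (np.int64(289), np.int64(263), np.int64(126)), (np.int64(290), np.int64(263), np.int64(170)), (np.int64(288), np.int64(264), np.int64(99)), (np.int64(289), np.int64(264), np.int64(169)), (np.int64(290), np.int64(264), np.int64(120)), (np.int64(288), np.int64(265), np.int64(102)), (np.int64(289), np.int64(265), np.int64(179)), (np.int64(290), np.int64(265), np.int64(100)), (np.int64(288), np.int64(266), np.int64(106)), (np.int64(289), np.int64(266), np.int64(165)), (np.int64(289), np.int64(267), np.int64(113))]
-14.927914
far pt [ 0.02509483 -0.00736858] -16.36379373016016
```

```bash
cat > ln.py <<'E'
from h import *
import sys
c=shot("top",sys.argv[1]); 
def meas(c,cx=289.5,cy=268.):
    g=c["image"].astype(float).min(2); yy,xx=np.mgrid[:480,:640]; m=(np.hypot(xx-cx,yy-cy)<17)&(g>85)
    n,l,st,ce=cv2.connectedComponentsWithStats(m.astype(np.uint8),connectivity=4)
    for i in range(1,n):
        if st[i,4]<8: continue
        ys,xs=np.nonzero(l==i); w=g[ys,xs]-60; p=np.array([ray(c,x,y,.1255)[:2] for x,y in zip(xs,ys)])
        mu=np.average(p,0,w); e,v=np.linalg.eigh(np.cov(p.T,aweights=w)); a=v[:,1]*np.sign(v[:,1]@(mu-[.523,.04]))
        print(st[i],"ang",np.degrees(np.arctan2(a[1],a[0])).round(1),"len",(np.sqrt(e[1]*12)*1e3).round(1))
meas(load("top0.png")); print("now"); meas(c)
c=load("s5.png"); u=proj(c,[.523,.04,.11]).astype(int)
for a in (-8,-15,-22,-30):
    d=np.array([np.cos(np.radians(a)),np.sin(np.radians(a))]); print(a,[((proj(c,[*(np.array([.523,.04])+r*d),.1255])-u+[66,50])*3+[0,300]).round(0).tolist() for r in(-.03,0.039)])
E
python3 ln.py t6.png
```

```text
[273 252  34  25 158] ang -103.7 len 70.8
[273 268  14   4  38] ang 98.1 len 27.3
now
[273 252  22  17 114] ang -70.4 len 41.7
[296 253  10  11  40] ang -136.1 len 22.9
-8 [[240.0, 440.0], [146.0, 423.0]]
-15 [[239.0, 442.0], [149.0, 419.0]]
-22 [[237.0, 445.0], [151.0, 416.0]]
-30 [[234.0, 448.0], [156.0, 413.0]]
```

```bash
python3 -c "
from h import *
c=shot('wrist','w7.png')
C=np.array([.523,.04])
for a in (8,-7,-15,-22,-30):
    d=np.array([np.cos(np.radians(a)),np.sin(np.radians(a))]); print(a,[proj(c,[*(C+r*d),z]).round(0).tolist() for r,z in((0,.1255),(0.038,.1255),(.0433,.09))])
"
```

```text
8 [[337.0, 15.0], [420.0, -7.0], [415.0, 10.0]]
-7 [[337.0, 15.0], [421.0, 18.0], [416.0, 34.0]]
-15 [[337.0, 15.0], [419.0, 30.0], [414.0, 46.0]]
-22 [[337.0, 15.0], [417.0, 41.0], [412.0, 56.0]]
-30 [[337.0, 15.0], [412.0, 53.0], [407.0, 67.0]]
```

View pics/w7.png

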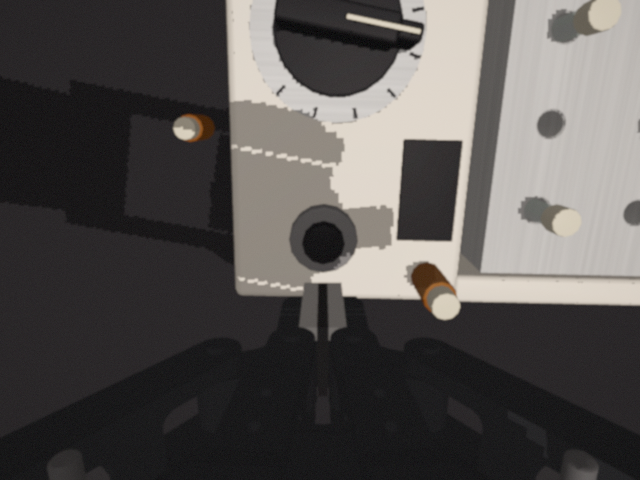

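```bash
cat > wl.py <<'E'
from h import *
import sys
def wl(c):
    im=c["image"].astype(int); g=im.min(2); m=np.zeros_like(g,np.uint8); u=proj(c,[.523,.04,.1255]); 
    yy,xx=np.mgrid[:480,:640]; m=((np.hypot(xx-u[0],yy-u[1])<84)&(g>120)).astype(np.uint8)
    n,l,st,ce=cv2.connectedComponentsWithStats(m)
    for i in range(1,n):
        ys,xs=np.nonzero(l==i)
        if len(xs)<40: continue
        p=np.array([ray(c,x,y,.1255)[:2] for x,y in zip(xs,ys)]); mu=p.mean(0); e,v=np.linalg.eigh(np.cov(p.T)); a=v[:,1]*np.sign(v[:,1]@(mu-[.523,.04]))
        L=np.sqrt(12*e)*1e3
        if L[0]<5: print("ang",np.degrees(np.arctan2(a[1],a[0])).round(1),"LxW",L.round(1),"mu",mu.round(4))
wl(load("w7.png")); wl(shot("wrist",sys.argv[1]))
E
python3 -m handwheel '[[[1,0,0,0,0],[1,0,0,0,0],[1,0,0,0,0],[1,0,0,0,0],[1,0,0,0,0]]]'|head -1; python3 wl.py w8.png
```

```text
time_s: 8.88
ang -16.5 LxW [ 2.3 34. ] mu [0.5434 0.0347]
ang -16.5 LxW [ 2.3 33.9] mu [0.5433 0.0347]
```

```bash
python3 -m handwheel '[[[1,-0.184,0,0.0456,0],[1,-0.184,0,0.0456,0],[1,-0.184,0,0.0456,0],[1,0,0,0,0.033],[1,0,0,0,0.033]]]' >/dev/null; python3 -m handwheel '[[[1,0,0.165,0,0],[1,0,0.165,0,0],[1,0,0,0,0],[1,0,0,0,0]]]' >/dev/null;python3 st.py;  python3 -m handwheel '[[[1,0.016,0,0,0],[1,0,0,0,0]]]' >/dev/null;python3 st.py
```

```text
t 10.05 tip [0.5541 0.0623 0.1103] xyaw -107.5 F [0.62 0.3  0.17] w -0.0002 axis-rel tool x,z [-30.6   0.1  22.9]
   r 38.2 alpha_est 90.0 orient 115.0 Ftool [-0.5 -0.2  0.5] Tz about axis N.m -0.004
t 10.3 tip [0.553  0.0581 0.1107] xyaw -107.5 F [-0.04  0.17  0.74] w 0.0002 axis-rel tool x,z [-26.3   0.1  23.1]
   r 35.1 alpha_est 97.2 orient 115.0 Ftool [-0.1 -0.7 -0.1] Tz about axis N.m 0.006
```

```bash
python3 -m handwheel '[[[1,0.02,0,0,0],[1,0,0,0,0]]]' >/dev/null;python3 st.py|tail -1; for i in 1 2 3; do python3 -m handwheel '[[[1,0.004,0,0.001,0.005],[1,0,0,0,0]]]' >/dev/null;python3 st.py; done
```

```text
r 30.5 alpha_est 107.6 orient 115.0 Ftool [-0.7 -0.3 -1. ] Tz about axis N.m 0.035
t 10.8 tip [0.5503 0.0527 0.1087] xyaw -108.4 F [-0.47  0.85  0.5 ] w -0.0001 axis-rel tool x,z [-20.6  -0.   21.9]
   r 30.1 alpha_est 109.3 orient 115.9 Ftool [-0.7 -0.5 -0.7] Tz about axis N.m 0.029
t 11.05 tip [0.5503 0.0516 0.1088] xyaw -109.3 F [-0.67  0.14 -0.46] w 0.0 axis-rel tool x,z [-20.   -0.   21.9]
   r 29.6 alpha_est 111.8 orient 116.8 Ftool [ 0.1  0.5 -0.7] Tz about axis N.m 0.012
t 11.3 tip [0.5502 0.0506 0.1088] xyaw -110.2 F [ 0.1   0.09 -0.51] w -0.0003 axis-rel tool x,z [-19.3   0.   21.8]
   r 29.2 alpha_est 114.4 orient 117.7 Ftool [-0.1  0.5  0.1] Tz about axis N.m 0.002
```

```bash
for i in 1 2; do python3 -m handwheel '[[[1,0.003,0,0.001,0.005],[1,0,0,0,0]]]' >/dev/null;python3 st.py|tail -1; done; python3 -c "
from h import *
c=shot('side','s9.png');u=proj(c,[.523,.04,.11]).astype(int)
a=cv2.cvtColor(c['image'],4)[u[1]-37:u[1]+38,u[0]-50:u[0]+50];cv2.imwrite('pics/s9c.png',cv2.resize(a,None,fx=8,fy=8,interpolation=2))
for a in (-10,-16,-22,-28):
    d=np.array([np.cos(np.radians(a)),np.sin(np.radians(a))]); print(a,[((proj(c,[*(np.array([.523,.04])+r*d),.1255])-u+[50,37])*8).round(0).tolist() for r in(-.03,0.039)])
"
```

```text
r 28.9 alpha_est 116.3 orient 118.6 Ftool [ 0.4 -0.4 -0.4] Tz about axis N.m -0.001
   r 28.7 alpha_est 117.3 orient 119.5 Ftool [-1.5 -0.3 -0.2] Tz about axis N.m 0.036
-10 [[512.0, 270.0], [264.0, 221.0]]
-16 [[508.0, 277.0], [269.0, 213.0]]
-22 [[503.0, 282.0], [276.0, 206.0]]
-28 [[497.0, 288.0], [284.0, 199.0]]
```

View pics/s9c.png

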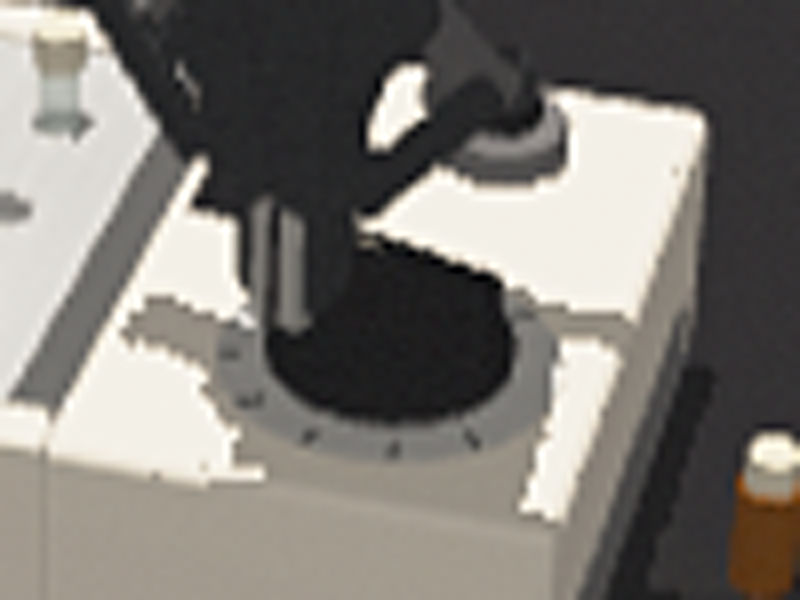

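```bash
for i in 1 2; do python3 -m handwheel '[[[1,0.002,0,0.0006,0.004],[1,0,0,0,0]]]' >/dev/null;python3 st.py|tail -1; done
```

```text
r 28.8 alpha_est 117.6 orient 120.2 Ftool [-5.3  1.5 -0.3] Tz about axis N.m 0.12
   r 28.9 alpha_est 117.8 orient 121.0 Ftool [-6.1  1.5  0.6] Tz about axis N.m 0.119
```

```bash
for i in 1 2 3; do python3 -m handwheel '[[[1,0.002,0,0.0006,0.003],[1,0,0,0,0]]]' >/dev/null;python3 st.py|tail -1; done; python3 wl.py w10.png; cat >/dev/null
```

```text
r 28.8 alpha_est 118.5 orient 121.5 Ftool [-7.8  1.9  0. ] Tz about axis N.m 0.168
   r 28.9 alpha_est 118.7 orient 122.0 Ftool [-9.   1.8 -0.2] Tz about axis N.m 0.198
   r 28.9 alpha_est 118.8 orient 122.6 Ftool [-9.7  3.3 -0.1] Tz about axis N.m 0.211
ang -16.5 LxW [ 2.3 34. ] mu [0.5434 0.0347]
ang -158.6 LxW [4.2 6.5] mu [0.4959 0.0409]
ang -4.2 LxW [3.6 5.5] mu [0.5355 0.0157]
```

```bash
python3 -m handwheel '[[[1,-0.04,0,0,0],[1,0,-0.2,0,0],[1,0,-0.2,0,0],[1,0.16,0,-0.044,0],[1,0.16,0,-0.044,0]]]' >/dev/null; python3 -m handwheel '[[[1,0,0,0,0],[1,0,0,0,0],[1,0,0,0,0]]]' >/dev/null;python3 st.py|head -1; python3 wl.py w11.png; python3 - <<'E'
from h import *
c=load('w11.png'); C=np.array([.523,.04])
for a in (38,8,-16,-22,-52):
    d=np.array([np.cos(np.radians(a)),np.sin(np.radians(a))]); print(a,[proj(c,[*(C+r*d),z]).round(0).tolist() for r,z in((0,.1255),(0.038,.1255),(.0433,.09))])
E
```

```text
t 14.15 tip [ 0.5006 -0.0073  0.2088] xyaw -115.0 F [-1.08  0.34 -0.19] w -0.0002 axis-rel tool x,z [52.3  0.  -0.3]
ang -16.5 LxW [ 2.3 34. ] mu [0.5434 0.0347]
ang -21.9 LxW [ 2.5 33.9] mu [0.5429 0.0327]
ang 179.8 LxW [3.3 4.7] mu [0.4911 0.0438]
38 [[323.0, 148.0], [357.0, 80.0], [356.0, 77.0]]
8 [[323.0, 148.0], [385.0, 107.0], [384.0, 103.0]]
-16 [[323.0, 148.0], [394.0, 136.0], [393.0, 132.0]]
-22 [[323.0, 148.0], [395.0, 144.0], [394.0, 140.0]]
-52 [[323.0, 148.0], [386.0, 180.0], [385.0, 176.0]]
```

View pics/w11.png

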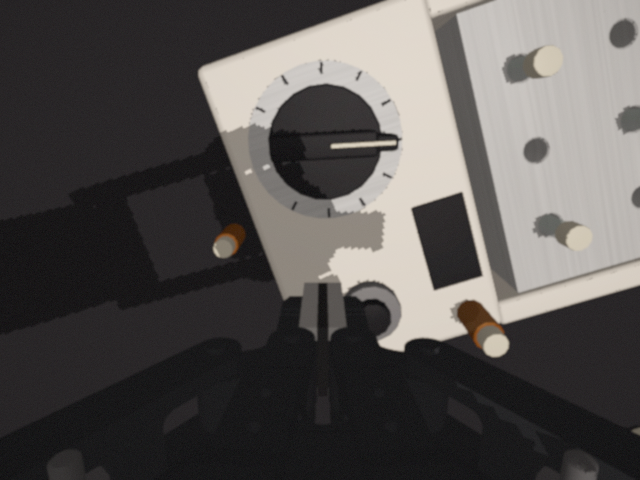

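```bash
python3 -m handwheel '[[[1,0.113,0,0.0626,0],[1,0.113,0,0.0626,0],[1,0,0.18,0,0],[1,0,0.18,0,0],[1,0,0,0,0]]]' >/dev/null; python3 st.py|head -1; for i in 1 2 3 4 5; do  python3 -m handwheel '[[[1,0,0.006,0,0],[1,0,0,0,0]]]' >/dev/null; python3 st.py|head -1;done
```

```text
t 14.82 tip [ 0.5018 -0.0709  0.1146] xyaw -115.0 F [-0.2   0.25 -0.12] w 0.0004 axis-rel tool x,z [ 1.094e+02 -1.000e-01  2.770e+01]
t 15.07 tip [ 0.5063 -0.0723  0.1198] xyaw -115.0 F [ 0.35 -0.13 -0.64] w -0.0001 axis-rel tool x,z [1.088e+02 1.000e-01 3.240e+01]
t 15.32 tip [ 0.505  -0.0721  0.1166] xyaw -115.1 F [-0.46 -0.39 -1.07] w -0.0001 axis-rel tool x,z [109.2   0.   31.2]
t 15.57 tip [ 0.5045 -0.072   0.1141] xyaw -115.1 F [ 0.07 -0.82  0.6 ] w -0.0 axis-rel tool x,z [109.3  -0.   30.7]
t 15.82 tip [ 0.5044 -0.0721  0.1126] xyaw -115.1 F [-0.24 -0.05  0.06] w 0.0001 axis-rel tool x,z [109.4  -0.   30.7]
t 16.07 tip [ 0.5046 -0.072   0.1112] xyaw -115.1 F [ 0.01 -0.27  0.59] w 0.0002 axis-rel tool x,z [109.3  -0.   30.8]
```

```bash
for i in 1 2 3 4 5 6; do  python3 -m handwheel '[[[1,0,0.005,0,0],[1,0,0,0,0]]]' >/dev/null; python3 st.py|head -1;done
```

```text
t 16.32 tip [ 0.5047 -0.0721  0.1102] xyaw -115.1 F [-0.09  0.19  0.51] w 0.0001 axis-rel tool x,z [109.3   0.   30.9]
t 16.57 tip [ 0.5047 -0.0721  0.109 ] xyaw -115.1 F [-1.13  0.34  2.23] w -0.0003 axis-rel tool x,z [109.3   0.   31. ]
t 16.82 tip [ 0.5047 -0.0721  0.1077] xyaw -115.1 F [-0.7   0.04  3.48] w -0.0001 axis-rel tool x,z [109.3   0.   31. ]
t 17.07 tip [ 0.5047 -0.0721  0.1064] xyaw -115.1 F [-0.54  0.4   4.12] w 0.0003 axis-rel tool x,z [109.3   0.   31. ]
t 17.32 tip [ 0.5048 -0.0721  0.106 ] xyaw -115.1 F [-3.64  1.31  8.17] w 0.0001 axis-rel tool x,z [109.2   0.   31. ]
t 17.57 tip [ 0.5049 -0.0721  0.1059] xyaw -115.1 F [-6.15  1.34 13.71] w -0.0001 axis-rel tool x,z [109.3   0.   31.1]
```

```bash
python3 -m handwheel '[[[1,0,-0.1,0,0],[1,0,-0.15,0,0],[1,-0.1,-0.15,0,0],[1,-0.1,0,0,0],[1,0,0,0,0]]]' >/dev/null; python3 -m handwheel '[[[1,0,0,0,0],[1,0,0,0,0],[1,0,0,0,0]]]' >/dev/null; python3 st.py|head -1; python3 wl.py w12.png
```

```text
t 18.57 tip [ 0.5254 -0.0273  0.2033] xyaw -115.1 F [ 0.83 -0.64  0.53] w -0.0001 axis-rel tool x,z [59.9 -0.  30.8]
ang -16.5 LxW [ 2.3 34. ] mu [0.5434 0.0347]
ang -22.2 LxW [ 2.3 31.3] mu [0.5446 0.0321]
ang -177.6 LxW [3.3 4.4] mu [0.4947 0.0277]
```

View pics/w12.png

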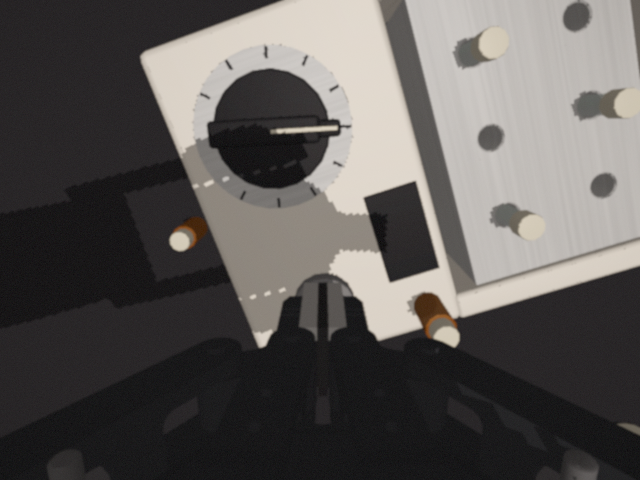

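```bash
python3 -c "
from rig import *
print(close_job())"
```

```text
the job is handed in; nothing more can be done
None
```

The dial is four clicks up from where it stood, and the start button has been pressed once and released. I handed the job in at about 18.6 s on the robot's clock.

- **Dial:** I pushed the wing round clockwise with the closed fingertip. The white line started at about 98° and ended at −22°, on its tick, so it turned 120°.
- **Check that disagreed:** after the first push the line stood at about −16.5°, roughly 5.5° short of the fourth stop. I went back and nudged it gently, to about 0.2 N m. The line then read −21.9°, and −22.2° in the last picture.
- **Start button:** the fingertip met the button at about 110 mm above the bench. It went down 4–5 mm to a hard stop, where the force reached about 14 N, and then I lifted off. The gripper hides the button in the last picture, so its return was not confirmed by eye.
- **Surroundings:** the last picture shows the three tubes and both vials standing where they were, and the force reading is near zero. I did not re-check the bottle, beaker, dish or pen at the end, but the arm never went near them.

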